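# Set out graded napkin rings on the silversmith's display plinths

### The arm

A 6-joint arm with a two-finger parallel gripper is mounted at the origin on the work surface. World frame = base frame: x ahead of the robot, y to its left, z up, the work surface at z = 0. Lengths are in m, angles in rad, forces in N, time in s.
With the tool pointing down it reaches from about 0.375 to 0.925 m from the base axis. Payload 5.7 kg.
Tool frame: the origin (TCP) lies midway between the tips of the shut fingers; the grasp point (between the pads) lies pinch_z behind it (pinch_z is the distance from the TCP to the grasp point, in m); z points along the fingers, y is the line along which they close (so a half turn about z gives the same grasp; the last joint's range is limited). The gripper opens to 88 mm and grips with 3 to 60 N. Pads are 20 mm wide; open, the fingers measure 115 mm over their backs; the gripper's body (75 mm by 178 mm) begins 61 mm behind the grasp point.
Start: joints at [-1.433, 0.359, 1.51, -0, 1.272, -0.115], TCP at [0.15, -0.581, 0.223] pointing down, gripper open.
Joint ranges: [-2.97, 2.97], [-1.01, 2.36], [0.21, 2.38], [-0.96, 4.11], [0.2, 2.71], [-2.98, 2.98]. Speed limits (rad/s): [2.39, 2.39, 3.14, 3.14, 3.14, 3.14].

### API

Orientations are given as a rotation vector (axis times angle).
In Python, from rig import get_obs, grab_frame, hand_in, pinch_z gives the robot as it stands. The module is installed in compiled form; this text tells all that it offers.
- The arm moves only by the tool drive_tool, never from a script. Its argument "plan" is a list of rows, each a list of 7 numbers: the finger opening in m, from 0 to 0.0878, then the shift along the tool's x, y, z in normalised numbers (1 is 300 mm), then the turn, a rotation vector about the tool's x, y, z in a scale on which 1.0 is 180 degrees. A call has 1 to 12 rows; each row is the pose to reach, as a shift and turn from the pose commanded when the call began, along the tool's axes at that moment; what a row does not reach only later rows make up. A row lasts 1/10 s, in which the tool goes at most 50 mm and 8.59 degrees, less where a joint would pass 70% of its speed; a pose out of reach is approached as far as the arm can. A shift or turn number past 1, either way, is cut back to 1. A call with a gripper value outside its range is refused whole. The fingers move at their own pace and stop on an object; "force" is the grip in N (left out, the last holds). Time passes only in rows, so rows that repeat a pose let the fingers close. It gives the time, the measured TCP pose, the force, the opening and the grip force at its end, in the units of the state.
- get_obs(): the state, without advancing time (a new reading comes with each control period).
- grab_frame(name): name is "scene" or "top" or "wrist"; returns a dict with "image" (480x640x3 uint8, blue, green, red), "mtx" (3x3 intrinsics, pixels), "world_to_cam" (4x4, takes a point from world to camera coordinates); the wrist camera has in their place "T_tool_cam" (4x4, takes a point from camera to tool coordinates, whose origin is the TCP and whose axes are the flange's). Camera axes: x right, y up, looking along -z (the intrinsics and any distortion apply to the point x, -y, -z); pixel columns grow to the right and rows downward; lengths in m; the calibration is good to about 2 mm. The wrist camera is an equidistant fisheye: a pixel r from the principal point sees the ray r / f radians off the axis. A picture is of the moment at which its call begins: read the wrist's pose just before it. There is no depth.
- hand_in(): hands the job in; it is judged then, once.
The state is a dict: "time": time; "q": joint angles; "dq": joint speeds; "joint_torque": joint torques, N m; "position": TCP position; "tool_rot": TCP orientation; "contact_force": force on the tool from outside, world axes, zero at the start; "ft_torque": the same for the moment, N m; "finger_gap": finger opening in m; "gripper_force": force on a finger pad.
Only numpy, scipy, OpenCV 4.12 (cv2) and the standard library are available. Lean on these libraries where they do the work, as an engineer would, in place of code of your own. Each camera call takes 0.05 s, during which the arm holds its last target. There are 200 camera calls.

### The job

Pick the three open silver napkin rings out of the things on the bench and set them out for display on the wooden plinths, one on each: the smallest ring on the lowest plinth, the middle-sized on the middle plinth, and the largest on the tallest. Each must stand flat on its end in the middle of its plinth's top; leave the other tools and the jar where they are.

Things in the scene. Friction and masses are not known exactly. Their poses are not given: they have to be found in the camera images.
- ring_small: silver napkin ring (smallest of the three): a plain open tube standing on its end, outer diameter 36 mm, height 24 mm, wall 3 mm; open right through, so the bench shows in its middle. Origin at the centre of the tube (12 mm above what it stands on); z is the tube's axis. Loose, under 0.2 kg, rigid.
- ring_medium: silver napkin ring (middle-sized of the three): a plain open tube standing on its end, outer diameter 46 mm, height 28 mm, wall 3 mm; open right through, so the bench shows in its middle. Origin at the centre of the tube (14 mm above what it stands on); z is the tube's axis. Loose, under 0.2 kg, rigid.
- ring_large: silver napkin ring (largest of the three): a plain open tube standing on its end, outer diameter 56 mm, height 32 mm, wall 3 mm; open right through, so the bench shows in its middle. Origin at the centre of the tube (16 mm above what it stands on); z is the tube's axis. Loose, under 0.2 kg, rigid.
- plinth_low: lowest and narrowest display plinth: a solid drum of pale wood, diameter 72 mm, height 20 mm, flat bare top, fixed to the bench. Origin at the centre of its underside, on the bench (z = 0); z up, so the top's centre is 20 mm above the origin.
- plinth_middle: middle display plinth: a solid drum of pale wood, diameter 84 mm, height 40 mm, flat bare top, fixed to the bench. Origin at the centre of its underside, on the bench (z = 0); z up, so the top's centre is 40 mm above the origin.
- plinth_tall: tallest and widest display plinth: a solid drum of pale wood, diameter 96 mm, height 60 mm, flat bare top, fixed to the bench. Origin at the centre of its underside, on the bench (z = 0); z up, so the top's centre is 60 mm above the origin.
- bench_block: round steel bench block, not part of the job: a solid disc without a hole, diameter 50 mm, height 26 mm. Origin at the centre of its underside. Loose.
- doming_block: brass doming block, not part of the job: a solid 44 mm cube with dark round hollows on top. Origin at the centre of its underside. Loose.
- hammer: small hammer lying on the bench at the right-hand side, not part of the job: about 260 mm long, head 90 mm across, handle towards the robot (-x of its frame), head at +x; it lies at most 30 mm high. Origin under the middle of its length. Loose.
- jar: amber glass jar with a white cap, not part of the job: diameter 48 mm, height 55 mm, standing at the left-hand side. Origin at the centre of its underside. Loose.

How it is judged:
At the end, for the whole second after the job is handed in: Smallest ring on the lowest plinth, middle-sized on the middle, largest on the tallest; each ring's axis within 12 mm of its plinth's axis, its underside on the plinth's top (within 4 mm), upright within 0.1 rad (either way up), at rest and released (horizontal distance between ring_small and plinth_low below 0.012 m and z of ring_small in the frame of plinth_low between 0.028 and 0.036 m and angle between the z axis of ring_small and the z axis of plinth_low, either way round below 0.1 rad and linear speed of each of ring_small, ring_medium, ring_large below 0.02 m/s and contact force between each of ring_small, ring_medium, ring_large and the fingers below 0.05 N and horizontal distance between ring_medium and plinth_middle below 0.012 m and z of ring_medium in the frame of plinth_middle between 0.05 and 0.058 m and angle between the z axis of ring_medium and the z axis of plinth_middle, either way round below 0.1 rad and horizontal distance between ring_large and plinth_tall below 0.012 m and z of ring_large in the frame of plinth_tall between 0.072 and 0.08 m and angle between the z axis of ring_large and the z axis of plinth_tall, either way round below 0.1 rad); the robot touches nothing.
It fails at once if the bench block is moved more than 25 mm from its place (distance of bench_block from where it was at the start of the episode above 0.025 m).
It fails at once if the doming block is moved more than 25 mm from its place (distance of doming_block from where it was at the start of the episode above 0.025 m).
It fails at once if the hammer is moved more than 25 mm from its place (distance of hammer from where it was at the start of the episode above 0.025 m).
It fails at once if the jar is moved more than 25 mm from its place (distance of jar from where it was at the start of the episode above 0.025 m).
It also fails if it takes over 80 s, if anything falls off the work surface, if the arm or the gripper's body presses on something with over 40 N, if the wrist force passes 120 N, or if a joint passes its speed limit or range.

## Working session

There is one attempt and no reset: what is moved stays moved. The work goes in short steps, Python scripts to look and compute and a tool call to move; the robot and the scene stay as the last step left them, time stands still between calls to the robot, and variables do not carry over. Pictures are saved under pics/ and viewed, at most 14 in all, crops included, and the job is handed in when it is done.

Besides the shell and the picture viewer there is one more tool, called as name([rows], argument=value, ...), one row to a line, values as JSON. drive_tool: Moves the arm, as the interface text tells. Its arguments: {"type":"object","properties":{"plan":{"type":"array","items":{"type":"array","items":{"type":"number"}}},"force":{"type":"number"}},"required":["plan"]}

```bash
mkdir -p pics
python3 - <<'E'
from rig import *
import rig,cv2
o=get_obs();print(o['time'],o['position'],o['tool_rot'],o['finger_gap'],pinch_z)
for n in("top","scene"):
    f=grab_frame(n);cv2.imwrite(f'pics/{n}0.png',f['image']);print(n,f['mtx'],f['world_to_cam'],f.keys())
E
```

```text
0.0 [ 0.14998527 -0.58022211  0.22179427] [-3.11464401e+00 -3.95837515e-01 -1.52815804e-05] 0.08764569683486147 0.0187
top [[452.62684656   0.         322.74434439]
 [  0.         452.62684656 242.20155119]
 [  0.           0.           1.        ]] [[-2.68838987e-02 -9.99628521e-01 -4.48065529e-03 -3.75000234e-02]
 [ 9.89349749e-01 -2.72483654e-02  1.42984620e-01 -5.37864998e-01]
 [-1.43053595e-01 -5.88951145e-04  9.89714768e-01 -9.95581160e-01]
 [ 0.00000000e+00  0.00000000e+00  0.00000000e+00  1.00000000e+00]] dict_keys(['image', 'mtx', 'world_to_cam'])
scene [[583.59403021   0.         324.33204828]
 [  0.         583.59403021 246.58639014]
 [  0.           0.           1.        ]] [[ 0.04260338  0.99888237 -0.02046876  0.02033175]
 [-0.64936628  0.04325434  0.75924469  0.31484392]
 [ 0.75928149 -0.01905467  0.65048331 -1.79614234]
 [ 0.          0.          0.          1.        ]] dict_keys(['image', 'mtx', 'world_to_cam'])
```

View pics/top0.png

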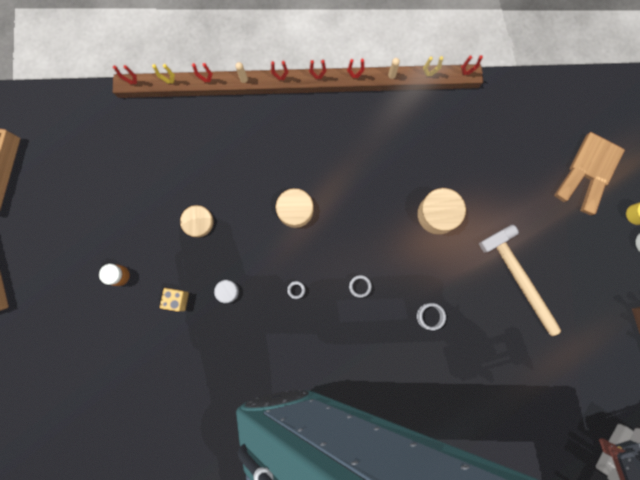

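View pics/scene0.png

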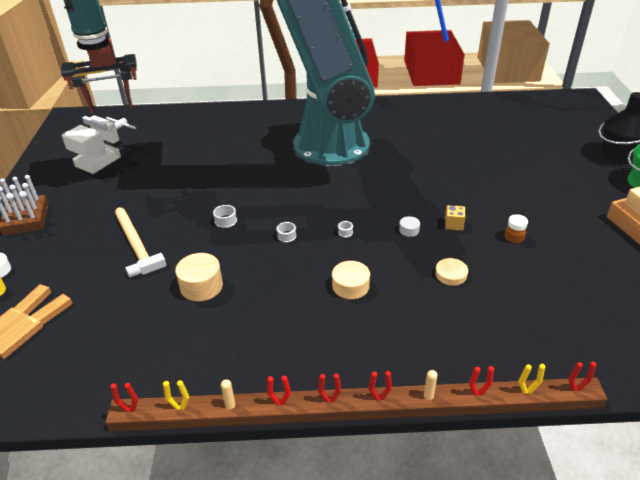

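The top view shows the rings at about (296,290), (360,286) and (431,317) px, small to large. The plinths, low to tall, are at (197,221), (295,208) and (442,211). The solid block is at (226,292), and the scene view agrees with all of this.

```bash
cat > h.py <<'E'
from rig import *
import cv2,numpy as np
from scipy.optimize import least_squares
from scipy.spatial.transform import Rotation as R
def proj(f,P):
    T=f['world_to_cam'];c=P@T[:3,:3].T+T[:3,3];c=c*[1,-1,-1];u=c@f['mtx'].T;return u[:,:2]/u[:,2:]
def cyl(x,y,z0,h,d):
    a=np.linspace(0,2*np.pi,60)
    return np.array([[x+d/2*np.cos(t),y+d/2*np.sin(t),z] for z in(z0,z0+h) for t in a])
def box(f,P):  # bbox of hull
    u=proj(f,P);return np.r_[u.min(0),u.max(0)]
def ray(f,uv,z):
    T=f['world_to_cam'];d=np.linalg.inv(f['mtx'])@[*uv,1]*[1,-1,-1];d=T[:3,:3].T@d;c=-T[:3,:3].T@T[:3,3]
    return (c+d*(z-c[2])/d[2])[:2]
def blob(f,uv,wood,w=45):
    """largest component near uv: bbox [u0,v0,u1,v1]"""
    im=f['image'];g=im.max(2).astype(int)
    m=((g>(110 if wood else 85))).astype(np.uint8)
    m=cv2.morphologyEx(m,cv2.MORPH_CLOSE,np.ones((3,3),np.uint8))
    n,l,s,c=cv2.connectedComponentsWithStats(m)
    k=min((k for k in range(1,n) if s[k,4]>40),key=lambda k:np.hypot(*(s[k,:2]+s[k,2:4]/2-uv)))
    x,y,ww,hh=s[k,:4];return np.array([x-.5,y-.5,x+ww-.5,y+hh-.5])
def fit(f,uv,z0,h,d,wood):
    b=blob(f,uv,wood);g=ray(f,uv,z0+h/2)
    r=least_squares(lambda p:box(f,cyl(*p,z0,h,d))-b,g);return r.x,r.fun
def tool():
    o=get_obs();return o,R.from_rotvec(o['tool_rot']).as_matrix()
E
python3 - <<'E'
from h import *
objs=dict(small=(0,.024,.036,0,(296,290),(345,229)),medium=(0,.028,.046,0,(360,286),(286,232)),large=(0,.032,.056,0,(431,317),(225,216)),
low=(0,.02,.072,1,(197,221),(452,271)),mid=(0,.04,.084,1,(295,208),(351,280)),tall=(0,.06,.096,1,(442,211),(199,277)))
F=[grab_frame('top'),grab_frame('scene')]
for n,(z,h,d,w,a,b) in objs.items():
    for f,uv in zip(F,(a,b)):
        p,e=fit(f,np.array(uv),z,h,d,w);print(n,p.round(4),e.round(1))
o,M=tool();print(M.round(4))
E
```

```text
small [0.4306 0.0136] [ 0.9  1.5 -0.9 -1.5]
small [0.43   0.0133] [ 1.3  0.8 -1.3 -0.7]
medium [ 0.4356 -0.1338] [ 1.6  1.2 -1.5 -1.2]
medium [ 0.4343 -0.1341] [ 0.9  0.9 -0.9 -0.8]
large [ 0.3625 -0.2925] [ 1.1  1.4 -1.1 -1.3]
large [ 0.3603 -0.2932] [ 1.3  0.5 -1.3 -0.4]
low [0.6008 0.2461] [ 0.1  0.3 -0.1 -0.3]
low [0.6003 0.2471] [ 0.   0.1 -0.  -0.1]
mid [0.623  0.0126] [ 1.1  0.7 -1.1 -0.7]
mid [0.6205 0.0123] [ 1.1  0.2 -1.1 -0.1]
tall [ 0.6024 -0.3284] [ 1.1  0.5 -1.  -0.5]
tall [ 0.5992 -0.3282] [ 0.3  0.2 -0.4 -0.1]
[[ 9.682e-01  2.501e-01 -2.000e-04]
 [ 2.501e-01 -9.682e-01  1.200e-03]
 [ 1.000e-04 -1.200e-03 -1.000e+00]]
```

The rows are not in the units I measure in: shifts go in shares of 300 mm and turns go in shares of 180 degrees. I convert before sending: 0.276 m / 0.3 = 0.92, -0.225 m / 0.3 = -0.75.

drive_tool([
  [0.0878, 0.92, -0.75, 0.3333, 0, 0, 0],
  [0.0878, 0.92, -0.75, 0.3333, 0, 0, 0],
  [0.0878, 0.92, -0.75, 0.3333, 0, 0, 0],
  [0.0878, 0.92, -0.75, 0.3333, 0, 0, 0],
  [0.0878, 0.92, -0.75, 0.3333, 0, 0, 0],
  [0.0878, 0.92, -0.75, 0.3333, 0, 0, 0],
  [0.0878, 0.92, -0.75, 0.3333, 0, 0, 0],
  [0.0878, 0.92, -0.75, 0.3333, 0, 0, 0],
  [0.0878, 0.92, -0.75, 0.3333, 0, 0, 0],
  [0.0878, 0.92, -0.75, 0.3333, 0, 0, 0],
  [0.0878, 0.92, -0.75, 0.3333, 0, 0, 0],
  [0.0878, 0.92, -0.75, 0.3333, 0, 0, 0],
], force=15)

```text
time: 1.4
position: [0.3608, -0.2954, 0.1231]
tool_rot: [3.116, 0.393, 0.001]
contact_force: [-0.0, 0.2, 0.1]
finger_gap: 0.0878
gripper_force: 0.0
```

```bash
cat >> h.py <<'E'
def to(*p):
    o,M=tool();print('t',round(o['time'],2),'pos',o['position'].round(4),'gap',round(o['finger_gap'],4),'F',o['contact_force'].round(1),'delta',(M.T@(np.array(p)-o['position'])).round(4),'zaxis',M[:,2].round(4),'x',M[:,0].round(3))
E
python3 - <<'E'
from h import *
to(.3613,-.293,.005)
f=grab_frame('wrist');cv2.imwrite('pics/w1.png',f['image']);print(f['mtx'],f['T_tool_cam'])
E
```

```text
t 1.4 pos [ 0.3608 -0.2954  0.1231] gap 0.0878 F [-0.   0.2  0.1] delta [ 0.0011 -0.0023  0.1181] zaxis [ 6.e-04 -9.e-04 -1.e+00] x [0.969 0.249 0.   ]
[[371.64829954   0.         316.01883717]
 [  0.         371.64829954 242.88569353]
 [  0.           0.           1.        ]] [[ 7.04779314e-04  9.70714230e-01  2.40236108e-01  6.50539362e-02]
 [ 9.99999720e-01 -7.44156251e-04  7.31944318e-05  1.79711754e-04]
 [ 2.49824078e-04  2.40235989e-01 -9.70714483e-01 -1.62855921e-01]
 [ 0.00000000e+00  0.00000000e+00  0.00000000e+00  1.00000000e+00]]
```

View pics/w1.png

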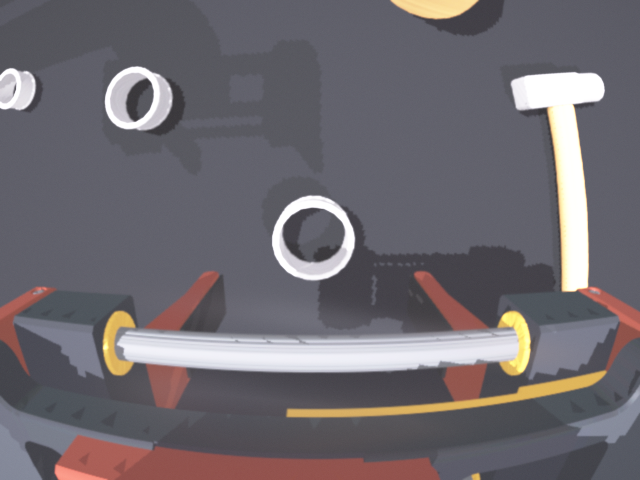

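The wrist view shows the large ring at (314,238), between the fingers. Projected, that is within about 1 mm of my estimate, so I descend, grip and lift.

Scaled: 0.117 m / 0.3 = 0.39, 0.107 m / 0.3 = 0.3567.

drive_tool([
  [0.0878, 0.005, -0.0067, 0.1667, 0, 0, 0],
  [0.0878, 0.005, -0.0067, 0.3, 0, 0, 0],
  [0.0878, 0.005, -0.0067, 0.3567, 0, 0, 0],
  [0.0878, 0.005, -0.0067, 0.39, 0, 0, 0],
  [0.0878, 0.005, -0.0067, 0.39, 0, 0, 0],
  [0.045, 0.005, -0.0067, 0.39, 0, 0, 0],
  [0.045, 0.005, -0.0067, 0.39, 0, 0, 0],
  [0.045, 0.005, -0.0067, 0.39, 0, 0, 0],
  [0.045, 0.005, -0.0067, 0.39, 0, 0, 0],
  [0.045, 0.005, -0.0067, 0.39, 0, 0, 0],
  [0.045, 0.005, -0.0067, 0.39, 0, 0, 0],
  [0.045, 0.005, -0.0067, 0.39, 0, 0, 0],
], force=15)

```text
time: 2.65
position: [0.3624, -0.2921, 0.0063]
tool_rot: [3.116, 0.396, 0.001]
contact_force: [-1.0, -0.1, 6.1]
finger_gap: 0.0544
gripper_force: 15.0
```

Scaled: -0.12 m / 0.3 = -0.4, -0.07 m / 0.3 = -0.2333.

drive_tool([
  [0.045, 0, 0, -0.1, 0, 0, 0],
  [0.045, 0, 0, -0.2333, 0, 0, 0],
  [0.045, 0, 0, -0.4, 0, 0, 0],
  [0.045, 0, 0, -0.4, 0, 0, 0],
  [0.045, 0, 0, -0.4, 0, 0, 0],
])

```text
time: 3.15
position: [0.3625, -0.2922, 0.1266]
tool_rot: [3.114, 0.396, 0.003]
contact_force: [-0.2, -0.2, -2.2]
finger_gap: 0.0548
gripper_force: 15.0
```

Run:
```python
from h import *
to(.601,-.328,.15)
f=grab_frame('wrist');cv2.imwrite('pics/w2.png',f['image'])
```

```text
t 3.15 pos [ 0.3625 -0.2922  0.1266] gap 0.0548 F [-0.2 -0.2 -2.2] delta [ 0.222   0.0944 -0.0228] zaxis [ 0.0021 -0.0021 -1.    ] x [0.968 0.25  0.001]
```

View pics/w2.png

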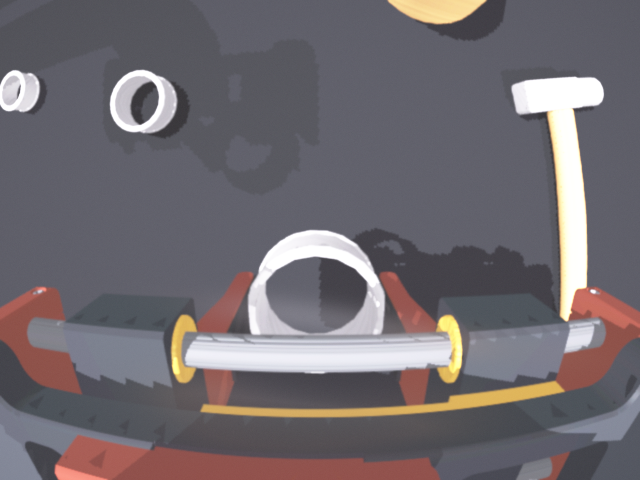

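The ring is lifted, with its near rim centred at about (316,300), between the pads. Next I move over the tall plinth.

Scaled: 0.222 m / 0.3 = 0.74, 0.03 m / 0.3 = 0.1.

drive_tool([
  [0.045, 0.74, 0.315, 0, 0, 0, 0],
  [0.045, 0.74, 0.315, 0, 0, 0, 0],
  [0.045, 0.74, 0.315, 0, 0, 0, 0],
  [0.045, 0.74, 0.315, 0, 0, 0, 0],
  [0.045, 0.74, 0.315, 0, 0, 0, 0],
  [0.045, 0.74, 0.315, 0, 0, 0, 0],
  [0.045, 0.74, 0.315, 0.0667, 0, 0, 0],
  [0.045, 0.74, 0.315, 0.1, 0, 0, 0],
  [0.045, 0.74, 0.315, 0.1, 0, 0, 0],
])

```text
time: 4.1
position: [0.5973, -0.3259, 0.0918]
tool_rot: [-3.111, -0.395, 0.009]
contact_force: [0.4, -0.3, -1.7]
finger_gap: 0.055
gripper_force: 15.0
```

```bash
cat >> h.py <<'E'
def crop(name,u,v,out,w=60,k=6,draw=None):
    f=grab_frame(name);im=f['image'][v-w:v+w,u-w:u+w];im=cv2.resize(im,None,fx=k*.8,fy=k*.8,interpolation=cv2.INTER_CUBIC)
    if draw is not None:
        for p in (proj(f,draw)-[u-w,v-w]+.5)*k*.8: cv2.circle(im,(int(p[0]),int(p[1])),1,(0,0,255),-1)
    cv2.imwrite(out,im)
E
python3 - <<'E'
from h import *
to(.601,-.328,.0668)
o=get_obs()['position']
crop('scene',200,255,'pics/s2.png',50,10,cyl(o[0],o[1],o[2]-.0063,.032,.056))
E
```

```text
t 4.1 pos [ 0.5973 -0.3259  0.0918] gap 0.055 F [ 0.4 -0.3 -1.7] delta [0.0032 0.0031 0.0249] zaxis [-0.0065  0.0044 -1.    ] x [ 0.968  0.25  -0.005]
```

View pics/s2.png

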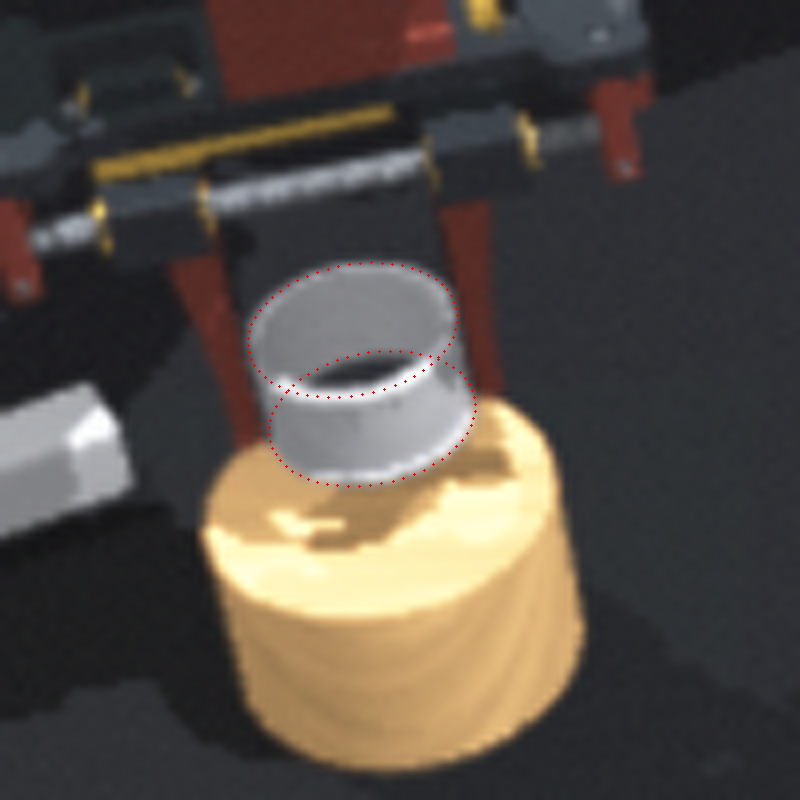

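The projected ring outline (red) matches the picture, so the ring is upright and centred in the grip. I let the arm settle, then lower.

drive_tool([
  [0.045, 0, 0, 0, 0, 0, 0],
  [0.045, 0, 0, 0, 0, 0, 0],
  [0.045, 0, 0, 0, 0, 0, 0],
])

```text
time: 4.45
position: [0.6008, -0.328, 0.0965]
tool_rot: [3.116, 0.396, 0.002]
contact_force: [0.4, -0.3, -1.5]
finger_gap: 0.0549
gripper_force: 15.0
```

```bash
python3 -c "
from h import *
to(.601,-.328,.0668)"
```

```text
t 4.45 pos [ 0.6008 -0.328   0.0965] gap 0.0549 F [ 0.4 -0.3 -1.5] delta [ 0.0002 -0.      0.0297] zaxis [ 1.2e-03 -7.0e-04 -1.0e+00] x [0.968 0.25  0.001]
```

Scaled: 0.03 m / 0.3 = 0.1, 0.029 m / 0.3 = 0.0967.

drive_tool([
  [0.045, 0, 0, 0.05, 0, 0, 0],
  [0.045, 0, 0, 0.0833, 0, 0, 0],
  [0.045, 0, 0, 0.0967, 0, 0, 0],
  [0.045, 0, 0, 0.1, 0, 0, 0],
  [0.045, 0, 0, 0.1, 0, 0, 0],
  [0.045, 0, 0, 0.1, 0, 0, 0],
])

```text
time: 5.05
position: [0.5996, -0.327, 0.0657]
tool_rot: [-3.115, -0.396, 0.003]
contact_force: [-2.6, 3.5, 6.5]
finger_gap: 0.0549
gripper_force: 15.0
```

The ring is on the plinth with light contact. Release and rise.

Scaled: -0.1 m / 0.3 = -0.3333, -0.06 m / 0.3 = -0.2.

drive_tool([
  [0.0878, 0, 0, 0, 0, 0, 0],
  [0.0878, 0, 0, 0, 0, 0, 0],
  [0.0878, 0, 0, 0, 0, 0, 0],
  [0.0878, 0, 0, 0, 0, 0, 0],
  [0.0878, 0, 0, -0.0667, 0, 0, 0],
  [0.0878, 0, 0, -0.2, 0, 0, 0],
  [0.0878, 0, 0, -0.3333, 0, 0, 0],
  [0.0878, 0, 0, -0.3333, 0, 0, 0],
  [0.0878, 0, 0, -0.3333, 0, 0, 0],
])

```text
time: 5.95
position: [0.6012, -0.3281, 0.1668]
tool_rot: [3.115, 0.396, 0.003]
contact_force: [-0.6, 0.6, 0.2]
finger_gap: 0.088
gripper_force: 0.0
```

Run:
```python
from h import *
to(.435,-.134,.11)
crop('scene',200,255,'pics/s3.png',50,10,cyl(.601,-.328,.06,.032,.056))
```

```text
t 5.95 pos [ 0.6012 -0.3281  0.1668] gap 0.088 F [-0.6  0.6  0.2] delta [-0.1125 -0.2297  0.0562] zaxis [ 0.0021 -0.0014 -1.    ] x [0.968 0.25  0.002]
```

View pics/s3.png

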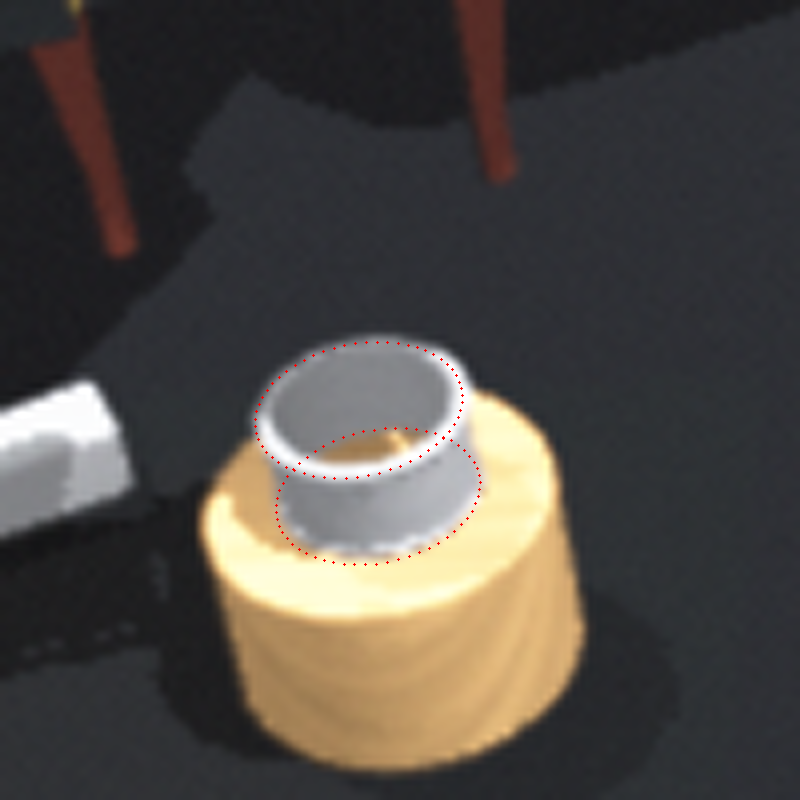

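The large ring stands flat and centred on the tall plinth. Next is the medium ring.

Scaled: -0.2297 m / 0.3 = -0.7657, -0.1125 m / 0.3 = -0.375.

drive_tool([
  [0.0878, -0.375, -0.7657, 0.1667, 0, 0, 0],
  [0.0878, -0.375, -0.7657, 0.1667, 0, 0, 0],
  [0.0878, -0.375, -0.7657, 0.1667, 0, 0, 0],
  [0.0878, -0.375, -0.7657, 0.1667, 0, 0, 0],
  [0.0878, -0.375, -0.7657, 0.1667, 0, 0, 0],
  [0.0878, -0.375, -0.7657, 0.1667, 0, 0, 0],
  [0.0878, -0.375, -0.7657, 0.1667, 0, 0, 0],
  [0.0878, -0.375, -0.7657, 0.1667, 0, 0, 0],
  [0.0878, -0.375, -0.7657, 0.1667, 0, 0, 0],
])

```text
time: 6.9
position: [0.4362, -0.135, 0.1159]
tool_rot: [3.115, 0.395, 0.003]
contact_force: [-0.1, 0.2, 0.8]
finger_gap: 0.0881
gripper_force: 0.0
```

Run:
```python
from h import *
to(.435,-.134,.005)
```

```text
t 6.9 pos [ 0.4362 -0.135   0.1159] gap 0.0881 F [-0.1  0.2  0.8] delta [-0.0011 -0.0014  0.1109] zaxis [ 0.0019 -0.001  -1.    ] x [0.968 0.25  0.002]
```

Scaled: 0.11 m / 0.3 = 0.3667, -0.001 m / 0.3 = -0.0033.

drive_tool([
  [0.0878, -0.0033, -0.0033, 0.1667, 0, 0, 0],
  [0.0878, -0.0033, -0.0033, 0.2833, 0, 0, 0],
  [0.0878, -0.0033, -0.0033, 0.3333, 0, 0, 0],
  [0.0878, -0.0033, -0.0033, 0.3667, 0, 0, 0],
  [0.0878, -0.0033, -0.0033, 0.3667, 0, 0, 0],
  [0.035, -0.0033, -0.0033, 0.3667, 0, 0, 0],
  [0.035, -0.0033, -0.0033, 0.3667, 0, 0, 0],
  [0.035, -0.0033, -0.0033, 0.3667, 0, 0, 0],
  [0.035, -0.0033, -0.0033, 0.3667, 0, 0, 0],
  [0.035, -0.0033, -0.0033, 0.3667, 0, 0, 0],
  [0.035, -0.0033, -0.0033, 0.3667, 0, 0, 0],
  [0.035, -0.0033, -0.0033, 0.3667, 0, 0, 0],
])

```text
time: 8.1
position: [0.4333, -0.1328, 0.006]
tool_rot: [3.116, 0.396, 0.001]
contact_force: [-0.0, -0.5, 5.4]
finger_gap: 0.0461
gripper_force: 15.0
```

Scaled: -0.11 m / 0.3 = -0.3667, -0.07 m / 0.3 = -0.2333.

drive_tool([
  [0.035, 0, 0, -0.1, 0, 0, 0],
  [0.035, 0, 0, -0.2333, 0, 0, 0],
  [0.035, 0, 0, -0.3667, 0, 0, 0],
  [0.035, 0, 0, -0.3667, 0, 0, 0],
  [0.035, 0, 0, -0.3667, 0, 0, 0],
  [0.035, 0, 0, -0.3667, 0, 0, 0],
])

```text
time: 8.7
position: [0.4318, -0.1322, 0.1146]
tool_rot: [-3.115, -0.396, 0.003]
contact_force: [0.5, 0.9, -0.6]
finger_gap: 0.0464
gripper_force: 15.0
```

Run:
```python
from h import *
to(.6217,.0125,.09)
```

```text
t 8.7 pos [ 0.4318 -0.1322  0.1146] gap 0.0464 F [ 0.5  0.9 -0.6] delta [ 0.2201 -0.0925  0.0244] zaxis [-0.0021  0.0011 -1.    ] x [ 0.968  0.25  -0.002]
```

Scaled: 0.218 m / 0.3 = 0.7267, -0.0925 m / 0.3 = -0.3083.

drive_tool([
  [0.035, 0.7267, -0.3083, 0, 0, 0, 0],
  [0.035, 0.7267, -0.3083, 0, 0, 0, 0],
  [0.035, 0.7267, -0.3083, 0, 0, 0, 0],
  [0.035, 0.7267, -0.3083, 0, 0, 0, 0],
  [0.035, 0.7267, -0.3083, 0, 0, 0, 0],
  [0.035, 0.7267, -0.3083, 0.0667, 0, 0, 0],
  [0.035, 0.7267, -0.3083, 0.1167, 0, 0, 0],
  [0.035, 0.7267, -0.3083, 0.1167, 0, 0, 0],
  [0.035, 0.7267, -0.3083, 0.1167, 0, 0, 0],
  [0.035, 0.7267, -0.3083, 0.1167, 0, 0, 0],
  [0.035, 0.7267, -0.3083, 0.1167, 0, 0, 0],
  [0.035, 0.7267, -0.3083, 0.1167, 0, 0, 0],
])

```text
time: 9.9
position: [0.6213, 0.0111, 0.0814]
tool_rot: [3.116, 0.395, 0.002]
contact_force: [-0.4, 0.3, -1.1]
finger_gap: 0.0462
gripper_force: 15.0
```

Run:
```python
from h import *
to(.6217,.0125,.0465)
o=get_obs()['position']
crop('scene',350,260,'pics/s4.png',50,10,cyl(o[0],o[1],o[2]-.006,.028,.046))
```

```text
t 9.9 pos [0.6213 0.0111 0.0814] gap 0.0462 F [-0.4  0.3 -1.1] delta [ 0.0007 -0.0012  0.0349] zaxis [ 0.0013  0.     -1.    ] x [0.968 0.25  0.001]
```

View pics/s4.png

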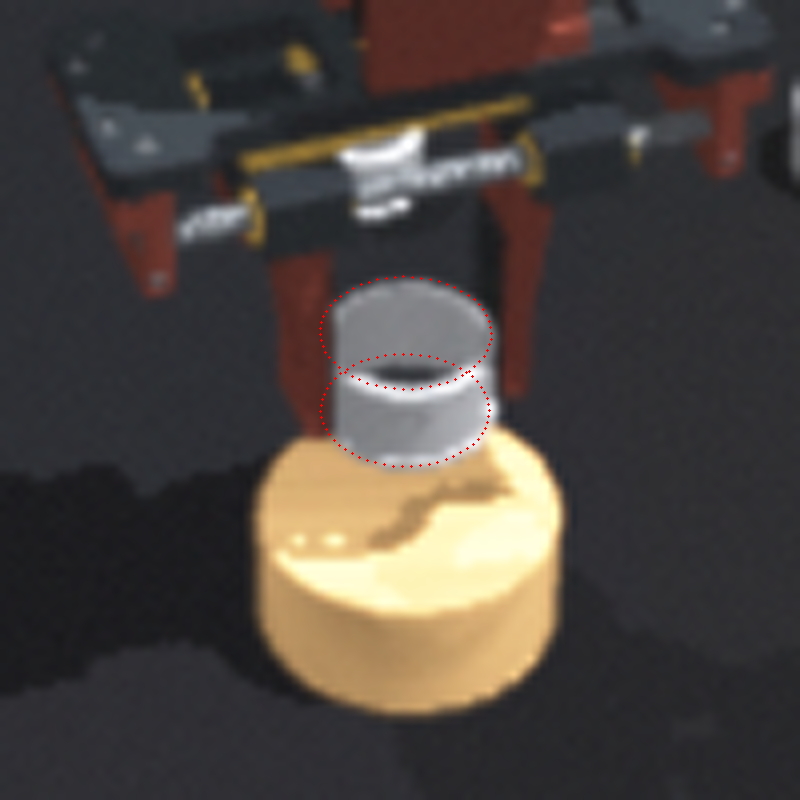

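The medium ring is upright and within about 2 mm of its predicted outline. Lower it, release and rise.

drive_tool([
  [0.035, 0.0033, 0, 0.06, 0, 0, 0],
  [0.035, 0.0033, 0, 0.0967, 0, 0, 0],
  [0.035, 0.0033, 0, 0.1133, 0, 0, 0],
  [0.035, 0.0033, 0, 0.1167, 0, 0, 0],
  [0.035, 0.0033, 0, 0.1183, 0, 0, 0],
  [0.035, 0.0033, 0, 0.1183, 0, 0, 0],
  [0.035, 0.0033, 0, 0.1183, 0, 0, 0],
])

```text
time: 10.65
position: [0.6215, 0.0117, 0.0456]
tool_rot: [-3.116, -0.396, 0.001]
contact_force: [-3.4, 1.0, 4.6]
finger_gap: 0.046
gripper_force: 15.0
```

Scaled: -0.1 m / 0.3 = -0.3333, -0.06 m / 0.3 = -0.2.

drive_tool([
  [0.0878, 0, 0, 0, 0, 0, 0],
  [0.0878, 0, 0, 0, 0, 0, 0],
  [0.0878, 0, 0, 0, 0, 0, 0],
  [0.0878, 0, 0, 0, 0, 0, 0],
  [0.0878, 0, 0, 0, 0, 0, 0],
  [0.0878, 0, 0, -0.0667, 0, 0, 0],
  [0.0878, 0, 0, -0.2, 0, 0, 0],
  [0.0878, 0, 0, -0.3333, 0, 0, 0],
  [0.0878, 0, 0, -0.3333, 0, 0, 0],
  [0.0878, 0, 0, -0.3333, 0, 0, 0],
])

```text
time: 11.65
position: [0.6226, 0.0116, 0.1463]
tool_rot: [3.116, 0.396, 0.004]
contact_force: [-0.5, -0.3, 0.2]
finger_gap: 0.0876
gripper_force: 0.0
```

Run:
```python
from h import *
to(.4303,.0134,.11)
crop('scene',350,260,'pics/s5.png',50,10,cyl(.6217,.0125,.04,.028,.046))
```

```text
t 11.65 pos [0.6226 0.0116 0.1463] gap 0.0876 F [-0.5 -0.3  0.2] delta [-0.1859 -0.0499  0.0358] zaxis [ 2.6e-03 -2.0e-04 -1.0e+00] x [0.968 0.25  0.002]
```

View pics/s5.png

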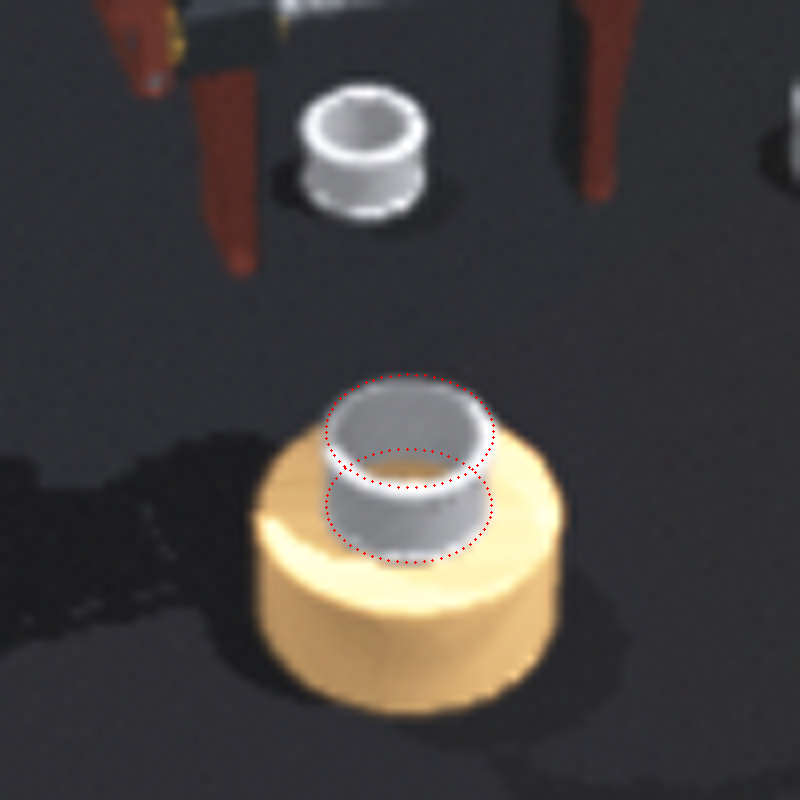

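The medium ring is centred and flat. Now the small ring.

Scaled: -0.186 m / 0.3 = -0.62, -0.05 m / 0.3 = -0.1667.

drive_tool([
  [0.0878, -0.62, -0.1667, 0.1, 0, 0, 0],
  [0.0878, -0.62, -0.1667, 0.1, 0, 0, 0],
  [0.0878, -0.62, -0.1667, 0.1, 0, 0, 0],
  [0.0878, -0.62, -0.1667, 0.1, 0, 0, 0],
  [0.0878, -0.62, -0.1667, 0.1, 0, 0, 0],
  [0.0878, -0.62, -0.1667, 0.1, 0, 0, 0],
  [0.0878, -0.62, -0.1667, 0.1, 0, 0, 0],
  [0.0878, -0.62, -0.1667, 0.1, 0, 0, 0],
  [0.0878, -0.62, -0.1667, 0.1, 0, 0, 0],
])

```text
time: 12.6
position: [0.4307, 0.0134, 0.1152]
tool_rot: [3.116, 0.396, 0.001]
contact_force: [-0.5, -0.2, 0.0]
finger_gap: 0.088
gripper_force: 0.0
```

Run:
```python
from h import *
to(.4303,.0134,.005)
```

```text
t 12.6 pos [0.4307 0.0134 0.1152] gap 0.088 F [-0.5 -0.2  0. ] delta [-5.000e-04 -1.000e-04  1.102e-01] zaxis [ 9.e-04 -0.e+00 -1.e+00] x [0.968 0.25  0.001]
```

Scaled: 0.11 m / 0.3 = 0.3667, 0.1 m / 0.3 = 0.3333.

drive_tool([
  [0.0878, 0, 0, 0.1667, 0, 0, 0],
  [0.0878, 0, 0, 0.2833, 0, 0, 0],
  [0.0878, 0, 0, 0.3333, 0, 0, 0],
  [0.0878, 0, 0, 0.3667, 0, 0, 0],
  [0.025, 0, 0, 0.3667, 0, 0, 0],
  [0.025, 0, 0, 0.3667, 0, 0, 0],
  [0.025, 0, 0, 0.3667, 0, 0, 0],
  [0.025, 0, 0, 0.3667, 0, 0, 0],
  [0.025, 0, 0, 0.3667, 0, 0, 0],
  [0.025, 0, 0, 0.3667, 0, 0, 0],
  [0.025, 0, 0, 0.3667, 0, 0, 0],
  [0.025, 0, 0, 0.3667, 0, 0, 0],
])

```text
time: 13.8
position: [0.4295, 0.0135, 0.0054]
tool_rot: [3.117, 0.396, 0.001]
contact_force: [-0.3, -0.3, 4.4]
finger_gap: 0.0354
gripper_force: 15.0
```

Scaled: -0.11 m / 0.3 = -0.3667, -0.07 m / 0.3 = -0.2333.

drive_tool([
  [0.025, 0, 0, 0, 0, 0, 0],
  [0.025, 0, 0, 0, 0, 0, 0],
  [0.025, 0, 0, -0.1, 0, 0, 0],
  [0.025, 0, 0, -0.2333, 0, 0, 0],
  [0.025, 0, 0, -0.3667, 0, 0, 0],
  [0.025, 0, 0, -0.3667, 0, 0, 0],
  [0.025, 0, 0, -0.3667, 0, 0, 0],
  [0.025, 0, 0, -0.3667, 0, 0, 0],
])

```text
time: 14.6
position: [0.4281, 0.0137, 0.1141]
tool_rot: [-3.116, -0.396, 0.003]
contact_force: [-0.5, 0.4, -0.2]
finger_gap: 0.0354
gripper_force: 15.0
```

Run:
```python
from h import *
to(.6005,.2466,.09)
```

```text
t 14.6 pos [0.4281 0.0137 0.1141] gap 0.0354 F [-0.5  0.4 -0.2] delta [ 0.2252 -0.1824  0.0239] zaxis [-2.2e-03  4.0e-04 -1.0e+00] x [ 0.968  0.25  -0.002]
```

Scaled: 0.223 m / 0.3 = 0.7433, -0.1825 m / 0.3 = -0.6083.

drive_tool([
  [0.025, 0.7433, -0.6083, 0, 0, 0, 0],
  [0.025, 0.7433, -0.6083, 0, 0, 0, 0],
  [0.025, 0.7433, -0.6083, 0, 0, 0, 0],
  [0.025, 0.7433, -0.6083, 0, 0, 0, 0],
  [0.025, 0.7433, -0.6083, 0, 0, 0, 0],
  [0.025, 0.7433, -0.6083, 0, 0, 0, 0],
  [0.025, 0.7433, -0.6083, 0.1, 0, 0, 0],
  [0.025, 0.7433, -0.6083, 0.1667, 0, 0, 0],
  [0.025, 0.7433, -0.6083, 0.1667, 0, 0, 0],
  [0.025, 0.7433, -0.6083, 0.1667, 0, 0, 0],
  [0.025, 0.7433, -0.6083, 0.1667, 0, 0, 0],
  [0.025, 0.7433, -0.6083, 0.1667, 0, 0, 0],
])

```text
time: 15.8
position: [0.6003, 0.246, 0.0662]
tool_rot: [-3.116, -0.395, -0.003]
contact_force: [-0.3, -0.5, 0.5]
finger_gap: 0.0355
gripper_force: 15.0
```

Run:
```python
from h import *
to(.6005,.2466,.0258)
o=get_obs()['position']
crop('scene',450,260,'pics/s6.png',50,10,cyl(o[0],o[1],o[2]-.0054,.024,.036))
```

```text
t 15.8 pos [0.6003 0.246  0.0662] gap 0.0355 F [-0.3 -0.5  0.5] delta [ 0.0003 -0.0006  0.0404] zaxis [ 1.7e-03  6.0e-04 -1.0e+00] x [0.968 0.25  0.002]
```

View pics/s6.png

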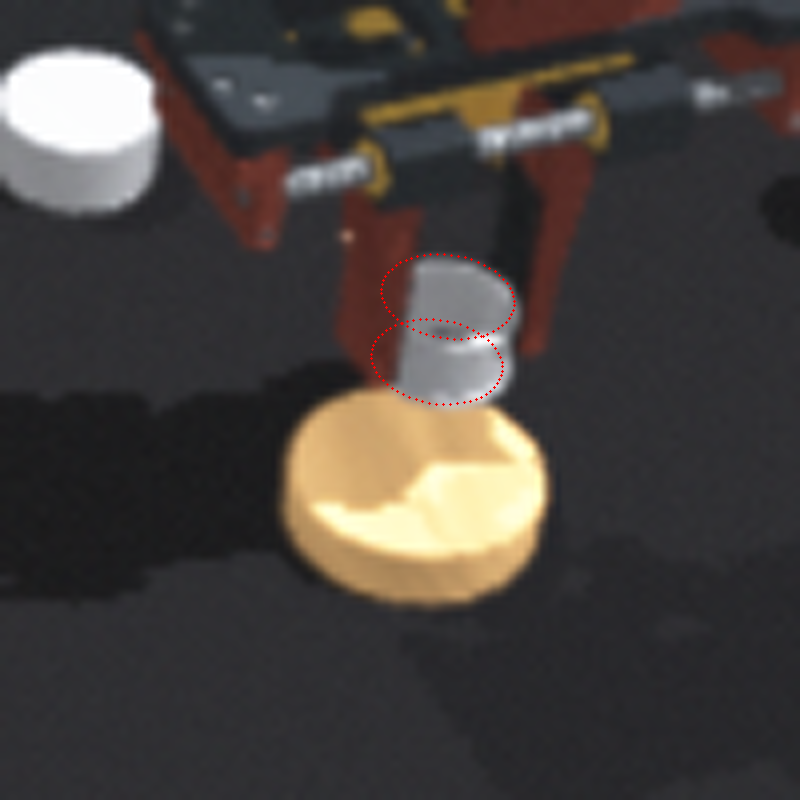

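The small ring is upright in the grip and over the low plinth, with its left edge hidden by a finger. Lower it.

drive_tool([
  [0.025, 0, 0, 0.0667, 0, 0, 0],
  [0.025, 0, 0, 0.11, 0, 0, 0],
  [0.025, 0, 0, 0.1267, 0, 0, 0],
  [0.025, 0, 0, 0.1317, 0, 0, 0],
  [0.025, 0, 0, 0.135, 0, 0, 0],
  [0.025, 0, 0, 0.135, 0, 0, 0],
  [0.025, 0, 0, 0.135, 0, 0, 0],
])

```text
time: 16.55
position: [0.5998, 0.2461, 0.0255]
tool_rot: [-3.116, -0.396, -0.001]
contact_force: [-2.2, 0.2, 3.8]
finger_gap: 0.0354
gripper_force: 15.0
```

Scaled: -0.13 m / 0.3 = -0.4333, -0.1 m / 0.3 = -0.3333.

drive_tool([
  [0.0878, 0, 0, 0, 0, 0, 0],
  [0.0878, 0, 0, 0, 0, 0, 0],
  [0.0878, 0, 0, 0, 0, 0, 0],
  [0.0878, 0, 0, 0, 0, 0, 0],
  [0.0878, 0, 0, 0, 0, 0, 0],
  [0.0878, 0, 0, -0.0667, 0, 0, 0],
  [0.0878, 0, 0, -0.2, 0, 0, 0],
  [0.0878, 0, 0, -0.3333, 0, 0, 0],
  [0.0878, 0, 0, -0.4333, 0, 0, 0],
  [0.0878, 0, 0, -0.4333, 0, 0, 0],
  [0.0878, 0, 0, -0.4333, 0, 0, 0],
  [0.0878, 0, 0, -0.4333, 0, 0, 0],
])

```text
time: 17.75
position: [0.5984, 0.2457, 0.1532]
tool_rot: [3.116, 0.396, -0.004]
contact_force: [0.2, 0.3, -0.6]
finger_gap: 0.0874
gripper_force: 0.0
```

Run:
```python
from h import *
o=get_obs();print(o['position'],o['finger_gap'],abs(o['dq']).max())
f=grab_frame('scene');im=f['image']
im2=cv2.resize(im[210:310,150:510],None,fx=2.2,fy=2.2,interpolation=cv2.INTER_CUBIC)
for c in (cyl(.601,-.328,.06,.032,.056),cyl(.6217,.0125,.04,.028,.046),cyl(.6005,.2466,.02,.024,.036)):
    for p in (proj(f,c)-[150,210]+.5)*2.2: im2[int(p[1]),int(p[0])]=(0,0,255)
cv2.imwrite('pics/fin.png',im2)
```

```text
[0.59837228 0.24566507 0.15317123] 0.08735889635161265 0.010484478601214197
```

View pics/fin.png

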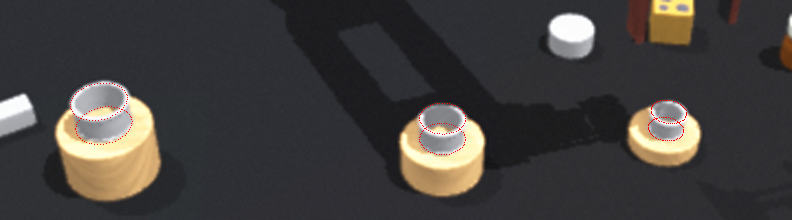

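All three rings stand on their plinths, at about (100,112), (442,128) and (667,120) in this crop, and match the target outlines. The gripper is clear, so I hand in.

```bash
python3 -c "
from rig import *
print(hand_in())"
```

```text
the job is handed in; nothing more can be done
None
```

The job is handed in: in the last image each ring stood flat and centred on its matching plinth, with the gripper clear; the hand-in itself returned no verdict.

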